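# Lift the wet bush off the draining board with tongs and hold it over the drip pan

### The job

The tall bush with the flange, standing on the draining board, has just come out of the degreaser and must not be handled directly. Pick up the sprung steel tongs from the bench, close them on that bush, lift it off the board and carry it over the round drip pan, leaving the other parts and things where they are and never touching the bush with the robot itself. Finish while holding it still in the tongs over the middle of the pan, its underside at least 5 cm above the rim.

Things in the scene. Friction and masses are not known exactly. Their poses are not given: they have to be found in the camera images.
- tongs: Sprung steel tongs, loose, flat on the bench: two arms 26 mm high, hinged at the back, sprung open, a black rubber sleeve 68 mm long round the middle of each. 0.12 kg, balanced within 15 mm of the origin. Origin: midway between the sleeves, at the underside. Own x points to the tips, y across the arms, z up. Sleeves span x -36 to +32 mm; 52 mm over their outsides when open. Hinge pin at x = -90 mm.
- tongs_tips (a point): Point midway between the two tips of the tongs, 100 mm ahead of the tongs' origin along their x, 13 mm above their underside. Each tip is a shallow hollow facing inward, spanning x = 82 to 118 mm and 5 to 21 mm above the underside. Open: 63 mm free between the tips' lips, 79 mm over their outsides.
- tongs_grip (a point): Where to squeeze: midway between the sleeves, 13 mm above the underside. Squeezing them closes the tips 2.1 times as far; about 33 mm over the sleeves with the bush between the tips, 24 mm when shut empty. The spring presses each finger with 3 N when open, 7 N closed on the bush: an opening of 45 mm carries the tongs still open; a 30 N grip pinches the bush with about 10 N.
- bush: The flanged bush, bright bare metal: an upright round body 32 mm in diameter with a wider rim (flange, 38 mm diameter, 7 mm thick) at its top end, 45 mm tall in all (body free for tongs from 0 to 38 mm height), dark bore on top, about 60 g. The tallest of the three parts on the draining board. Origin: centre of its underside; z up.
- collar: Plain round collar, bare metal, 34 mm diameter, 18 mm high, on the draining board; to be left alone. Origin: centre of its underside.
- nut: Large hexagon nut, bare metal, 41 mm over the corners, 19 mm high, on the draining board; to be left alone. Origin: centre of its underside.
- board: Fixed flat grey draining board, 120 mm (own x) by 280 mm (own y), top face 20 mm above the bench, no rim. The three parts stand on it in a row along its own y, about 90 mm apart, in any order; own x points away from the robot. Origin: centre, on the bench.
- pan: Fixed round steel drip pan, open at the top, 144 mm outer diameter at the rim, 40 mm high. Origin: centre of its underside, on the bench.
- jar: Screw jar, 60 mm diameter, 80 mm high; a bystander, to be left alone. Origin: its underside.
- oil: Oil bottle, 66 mm diameter, 200 mm high; a bystander, to be left alone. Origin: its underside.
- tape: Roll of tape lying flat, 90 mm diameter, 25 mm high; a bystander, to be left alone. Origin: its underside.
- wrench: Wrench lying flat on the bench, near the robot; a bystander, to be left alone. Origin: its underside.
- can: Can, 70 mm diameter, 100 mm high; a bystander, to be left alone. Origin: its underside.
- brush: Brush lying flat to the right of the draining board; a bystander, to be left alone. Origin: its underside.
- mug: White mug, 80 mm diameter, 90 mm high; a bystander, to be left alone. Origin: its underside.
There are look-alikes about, which are no part of the job. What is shaped like the pan but pink or red is not meant.

How it is judged:
By the outcome, as a careful person would: the job done as asked, in the order asked, and still so for the second after the job is handed in, while the arm keeps its last pose, push and grip.
It also fails if it takes over 48 s, if anything falls off the work surface, if the arm or the gripper's body presses on something with over 40 N, if the wrist force passes 120 N, or if a joint passes its speed limit or range.

### The arm

A 6-joint arm with a two-finger parallel gripper is mounted at the origin on the work surface. World frame = base frame: x ahead of the robot, y to its left, z up, the work surface at z = 0. Lengths are in m, angles in rad, forces in N, time in s.
With the tool pointing down it reaches from about 0.275 to 0.775 m from the base axis. Payload 14.6 kg.
Tool frame: the origin (TCP) lies where the fingers leave the gripper's body, on its centre line; the fingertips stand 73 mm ahead of it and the grasp point (between the pads) lies 54 mm ahead of it; z points along the fingers, y is the line along which they close (so a half turn about z gives the same grasp; the last joint's range is limited). The gripper opens to 85 mm and grips with 20 to 120 N. Pads are 22 mm wide; open, the fingers measure 114 mm over their backs; the gripper's body (76 mm by 85 mm) begins 54 mm behind the grasp point. The pads swing forward as they close: fully open they stand 13 mm farther back than shut.
Start: joints at [1.109, 0.263, -0.048, 1.259, 0, 1.415], TCP at [0.159, 0.5, 0.304] pointing down, gripper open.
Joint ranges: [-2.65, 2.65], [-0.89, 1.7], [-1.18, 1.37], [-2.13, 2.11], [-1.35, 1.29], [-3.14, 3.14]. Speed limits (rad/s): [1.89, 1.89, 2.57, 2.79, 3.14, 3.14].

### API

Orientations are given as a 3x3 rotation matrix whose columns are the frame's x, y, z axes.
In Python, from station import telemetry, vision, order gives the robot as it stands.
- The arm moves only by the tool send_rows, never from a script. Its argument "series" is a list of rows, each a list of 5 numbers: the shift along the tool's x, y, z in cm, then the turn about the tool's z in degrees, then the opening, from -1 (shut) to 1 (fully open), so that 0 is half open. In form: [[dx, dy, dz, twist, claw], ...]. A call has 1 to 20 rows; each row is the pose to reach, as a shift and turn from the pose commanded when the call began, along the tool's axes at that moment; what a row does not reach only later rows make up. A row lasts 1/12 s, in which the tool goes at most 41.7 mm and 7.16 degrees, less where a joint would pass 70% of its speed; a pose out of reach is approached as far as the arm can. A call with a gripper value outside its range is refused whole. The fingers move at their own pace and stop on an object; "newtons" is the grip in N (left out, the last holds). Time passes only in rows, so rows that repeat a pose let the fingers close. It gives the time, the measured TCP pose, the force, the opening and the grip force at its end, in the units of the state.
- telemetry.get_obs(): the state, without advancing time (a new reading comes with each control period).
- vision.grab_frame(name): name is "side" or "top" or "wrist"; returns a dict with "image" (480x640x3 uint8, red, green, blue), "fx", "fy", "cx", "cy" (pixels), "eye" and "orientation" of the camera in the world. Camera axes: x right, y down, z forward; pixel columns grow to the right and rows downward; lengths in m; the calibration is good to about 2 mm. A picture is of the moment at which its call begins. There is no depth.
- order.close_job(): hands the job in; it is judged then, once.
Trained networks look in a picture, given as the dict that the camera call returned (one of the last four; its "shot" number tells which), for a name from the list of things; names that differ only in an ending like _2 or _b are one class to them, and where a whole thing is asked for, a point or a joint stands for the part that bears it (a point fixed in the world has none). Each returns a list of dicts, best first, with "confidence" (0 to 1); they miss things now and then, are a little off and sometimes report something else, mostly with a low value. They report only what shows in the picture. A call takes as long as a camera call. They do not tell look-alikes from the thing itself.
- vision.find_in(target, picture): "at" ([column, row] in pixels, amid what is visible of it).
The state is a dict: "t": time; "joint_positions": joint angles; "qd": joint speeds; "effort": joint torques, N m; "tool_pos": TCP position; "tool_rot": TCP orientation; "force": force on the tool from outside, world axes, zero at the start; "wrist_torque": the same for the moment, N m; "width": finger opening in m; "gripper_force": force on a finger pad.
Only numpy, scipy, OpenCV 4.12 (cv2) and the standard library are available. Lean on these libraries where they do the work, as an engineer would, in place of code of your own. Each camera call takes 0.05 s, during which the arm holds its last target. There are 200 camera calls.

## Working session

There is one attempt and no reset: what is moved stays moved. The work goes in short steps, Python scripts to look and compute and a tool call to move; the robot and the scene stay as the last step left them, time stands still between calls to the robot, and variables do not carry over. Pictures are saved under pics/ and viewed, at most 10 in all, crops included, and the job is handed in when it is done.

Besides the shell and the picture viewer there is one more tool, called after ">>>" in YAML: its name, and indented under it one key for each argument. send_rows: Moves the arm, as the interface text tells. Its arguments: {"type":"object","properties":{"series":{"type":"array","items":{"type":"array","items":{"type":"number"}}},"newtons":{"type":"number"}},"required":["series"]}

```bash
mkdir -p pics; cat > h.py <<'E'
import numpy as np, cv2
from station import telemetry, vision, order
def ray(f,px):
    d=np.array([(px[0]-f["cx"])/f["fx"],(px[1]-f["cy"])/f["fy"],1.0])
    return np.array(f["eye"]),np.array(f["orientation"])@d
def onz(f,px,z):
    e,d=ray(f,px); return e+d*(z-e[2])/d[2]
def proj(f,p):
    c=np.array(f["orientation"]).T@(np.array(p)-np.array(f["eye"]))
    return np.array([f["fx"]*c[0]/c[2]+f["cx"],f["fy"]*c[1]/c[2]+f["cy"]])
def save(f,name,crop=None,s=1):
    im=f["image"][:,:,::-1]
    if crop: im=im[crop[1]:crop[3],crop[0]:crop[2]]
    if s!=1: im=cv2.resize(im,None,fx=s,fy=s,interpolation=cv2.INTER_CUBIC)
    cv2.imwrite("pics/"+name,im)
E
python3 - <<'E'
from h import *
for n in ("top","side"):
    f=vision.grab_frame(n); save(f,n+"1.png")
    print(n,np.round(f["eye"],3),f["fx"],f["cx"],f["cy"],np.round(f["orientation"],2).tolist())
    for t,z in (("tongs",.013),("tongs_tips",.013),("tongs_grip",.013),("bush",.045),("collar",.03),("nut",.03),("pan",.02),("board",.02)):
        for r in vision.find_in(t,f)[:3]: print(t,np.round(r["at"]),round(r["confidence"],2),np.round(onz(f,r["at"],z),3))
E
```

```text
top [ 0.457 -0.056  1.549] 509.600077002701 310.6065452388095 239.65757925261954 [[-0.03, -1.0, 0.06], [-1.0, 0.03, 0.02], [-0.02, -0.06, -1.0]]
tongs [261. 246.] 0.52 [0.529 0.123 0.013]
tongs_tips [269. 251.] 0.83 [0.512 0.098 0.013]
tongs_grip [275. 252.] 0.8 [0.51  0.081 0.013]
tongs_grip [329. 163.] 0.38 [ 0.777 -0.091  0.013]
nut [345. 290.] 0.61 [ 0.39  -0.126  0.03 ]
nut [395. 206.] 0.43 [ 0.635 -0.282  0.03 ]
nut [340. 219.] 0.39 [ 0.603 -0.118  0.03 ]
pan [254. 315.] 0.97 [0.322 0.148 0.02 ]
pan [180. 266.] 0.73 [0.474 0.368 0.02 ]
pan [275. 251.] 0.69 [0.511 0.08  0.02 ]
board [364. 209.] 0.75 [ 0.632 -0.189  0.02 ]
board [267. 246.] 0.29 [0.527 0.104 0.02 ]
side [ 0.206 -0.912  0.595] 479.6668815991131 323.097116448634 242.46942978176116 [[0.93, -0.18, 0.31], [-0.36, -0.46, 0.81], [-0.0, -0.87, -0.5]]
tongs [298. 232.] 0.58 [0.53  0.112 0.013]
tongs_tips [298. 234.] 0.93 [0.528 0.097 0.013]
tongs_grip [300. 230.] 0.73 [0.539 0.117 0.013]
tongs_grip [422. 227.] 0.55 [0.839 0.018 0.013]
bush [358. 262.] 0.72 [ 0.59  -0.121  0.045]
collar [385. 288.] 0.78 [ 0.611 -0.209  0.03 ]
nut [415. 309.] 0.75 [ 0.632 -0.292  0.03 ]
pan [245. 195.] 0.92 [0.454 0.368 0.02 ]
pan [178. 205.] 0.91 [0.265 0.37  0.02 ]
pan [211. 240.] 0.83 [0.316 0.133 0.02 ]
board [395. 298.] 0.83 [ 0.62  -0.237  0.02 ]
```

View pics/top1.png

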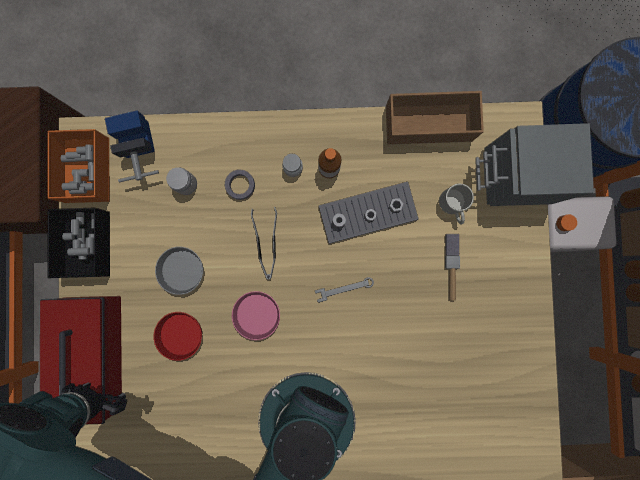

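View pics/side1.png

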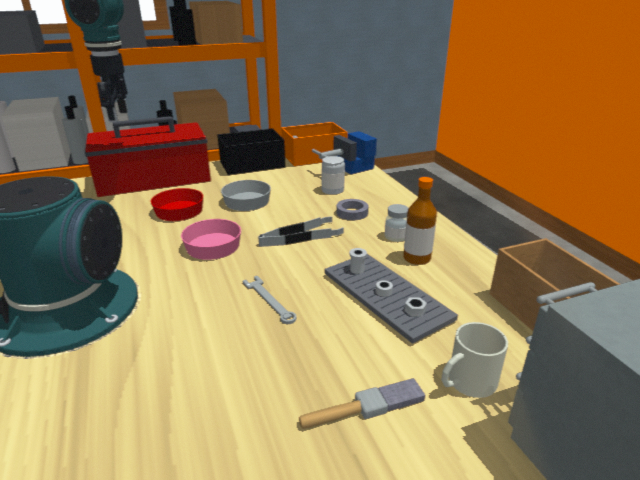

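Top view: the grey pan is at (180,271). The pink (256,316) and red (178,336) ones are look-alikes. The tongs have their hinge at about (268,278) and tips at (253,210) and (276,210). Candidates on the board are bush (339,220), collar (370,215) and nut (397,205); the side view shows the one at (358,262) as the tallest, with a flange, so that is the bush. I'll confirm it in a crop.

```bash
python3 - <<'E'
from h import *
f=vision.grab_frame("top"); g=vision.grab_frame("side")
im=np.zeros((600,800,3),np.uint8)
a=cv2.resize(f["image"][195:290,140:430,::-1],None,fx=2.75,fy=2.75,interpolation=cv2.INTER_CUBIC)
b=cv2.resize(g["image"][205:325,250:450,::-1],None,fx=2.7,fy=2.7,interpolation=cv2.INTER_CUBIC)
im[:a.shape[0],:a.shape[1]]=a; im[265:265+b.shape[0],:b.shape[1]]=b
cv2.imwrite("pics/c1.png",im)
for n,p,z in (("hinge",(268,278),.02),("tipL",(253,210),.02),("tipR",(276,210),.02),("bush",(339,220),.065),("collar",(370,215),.038),("nut",(397,205),.039),("pan",(180,271),.04)): print(n,np.round(onz(f,p,z),3))
# grey pan contour
hsv=cv2.cvtColor(f["image"],cv2.COLOR_RGB2HSV)
m=((hsv[...,1]<60)).astype(np.uint8); m[:240]=0;m[300:]=0;m[:,:150]=0;m[:,215:]=0
ys,xs=np.nonzero(m);print(xs.min(),xs.max(),ys.min(),ys.max())
E
```

```text
hinge [0.432 0.104 0.02 ]
tipL [0.638 0.145 0.02 ]
tipR [0.636 0.075 0.02 ]
bush [ 0.596 -0.112  0.065]
collar [ 0.611 -0.206  0.038]
nut [ 0.638 -0.287  0.039]
pan [0.46  0.363 0.04 ]
155 203 246 294
```

View pics/c1.png

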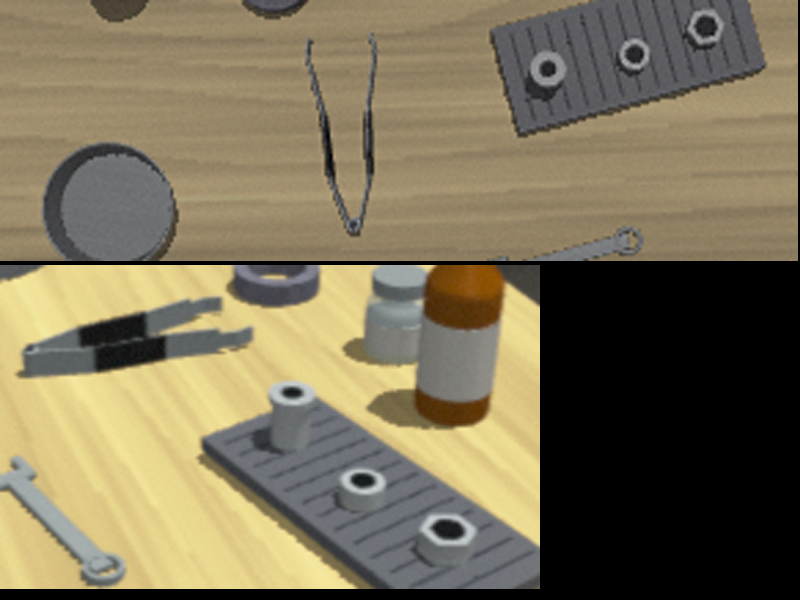

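The crop confirms it: the bush (tall, flanged) is at top px (339,219), the collar is in the middle and the nut on the right. Next I work out the move to hover above the tongs.

```bash
cat >> h.py <<'E'
def need(target,yaw=None):
    """shift (cm) along tool axes to bring the TCP to target, and tool axes"""
    o=telemetry.get_obs(); R=np.array(o["tool_rot"])
    print("t",round(o["t"],2),"pos",np.round(o["tool_pos"],4),"w",round(o["width"],4),"gf",round(o["gripper_force"],1),"F",np.round(o["force"],1))
    print("x",np.round(R[:,0],3),"y",np.round(R[:,1],3),"shift cm",np.round(R.T@(np.array(target)-o["tool_pos"])*100,2))
E
python3 - <<'E'
from h import *
need([.50,.106,.26])
E
```

```text
t 1.0 pos [0.1585 0.5005 0.3039] w 0.0858 gf 0.0 F [ 0.7 -0.3  0.7]
x [-0.953  0.302  0.   ] y [ 0.302  0.953 -0.   ] shift cm [-44.46 -27.29   4.39]
```

>>> send_rows:
  series:
    - [-44.5, -27.3, 4.4, -20, 1]
    - [-44.5, -27.3, 4.4, -20, 1]
    - [-44.5, -27.3, 4.4, -20, 1]
    - [-44.5, -27.3, 4.4, -20, 1]
    - [-44.5, -27.3, 4.4, -20, 1]
    - [-44.5, -27.3, 4.4, -20, 1]
    - [-44.5, -27.3, 4.4, -20, 1]
    - [-44.5, -27.3, 4.4, -20, 1]
    - [-44.5, -27.3, 4.4, -20, 1]
    - [-44.5, -27.3, 4.4, -20, 1]
    - [-44.5, -27.3, 4.4, -20, 1]
    - [-44.5, -27.3, 4.4, -20, 1]
    - [-44.5, -27.3, 4.4, -20, 1]
    - [-44.5, -27.3, 4.4, -20, 1]
    - [-44.5, -27.3, 4.4, -20, 1]
    - [-44.5, -27.3, 4.4, -20, 1]
    - [-44.5, -27.3, 4.4, -20, 1]
    - [-44.5, -27.3, 4.4, -20, 1]

```text
t: 2.5
tool_pos: [0.4997, 0.1067, 0.2602]
tool_rot: [[-0.999, -0.044, 0.0], [-0.044, 0.999, 0.0], [-0.0, 0.0, -1.0]]
force: [-0.3, 0.0, -0.4]
width: 0.0854
gripper_force: 0.0
```

```bash
python3 - <<'E'
from h import *
need([.523,.106,.076])
f=vision.grab_frame("wrist"); save(f,"w1.png")
print(np.round(f["eye"],3),f["fx"])
for t in ("tongs_grip","tongs_tips"):
    for r in vision.find_in(t,f)[:2]: print(t,np.round(r["at"]),round(r["confidence"],2),np.round(onz(f,r["at"],.013),4))
E
```

```text
t 2.5 pos [0.4997 0.1067 0.2602] w 0.0854 gf 0.0 F [-0.3  0.  -0.4]
x [-0.999 -0.044 -0.   ] y [-0.044  0.999  0.   ] shift cm [-2.32 -0.17 18.42]
[0.43  0.104 0.33 ] 337.2661638679977
tongs_grip [303. 240.] 0.82 [0.5258 0.0894 0.013 ]
tongs_grip [92. 81.] 0.45 [ 0.3902 -0.0961  0.013 ]
tongs_tips [303. 230.] 0.9 [0.5151 0.0893 0.013 ]
```

View pics/w1.png

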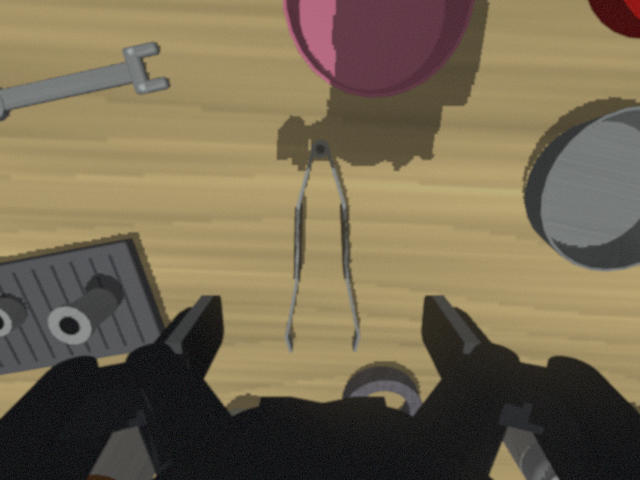

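The wrist view shows the tongs with the hinge at (320,149), sleeves at (298,242) and (346,242), and tip ends at (291,349) and (357,349). The bush is at (70,325).

```bash
python3 - <<'E'
from h import *
f=vision.grab_frame("wrist")
H=onz(f,(320,149),.026); L=onz(f,(291,349),.022);R=onz(f,(357,349),.022)
M=(L+R)/2; d=(M-H)[:2]; print(H,L,R,np.linalg.norm(d),"yaw",np.degrees(np.arctan2(d[1],d[0])))
u=d/np.linalg.norm(d); G=H[:2]+.09*u; print("grip",G, "sleeves",onz(f,(298,242),.026),onz(f,(346,242),.026))
need([*G,.075])
print("bush",onz(f,(70,325),.065))
E
```

```text
[0.4383226  0.10250251 0.026     ] [0.64369046 0.08023082 0.022     ] [0.64071664 0.14983999 0.022     ] 0.20426579137252426 yaw 3.51764037047725
grip [0.52815304 0.10802453] sleeves [0.52401264 0.08521971 0.026     ] [0.52207901 0.1304889  0.026     ]
t 2.7 pos [0.5    0.1064 0.2601] w 0.0851 gf 0.0 F [-1.   0.1  1.2]
x [-0.999 -0.043 -0.   ] y [-0.043  0.999 -0.   ] shift cm [-2.81  0.05 18.51]
bush [ 0.59765083 -0.11288068  0.065     ]
```

>>> send_rows:
  series:
    - [-2.7, 0, 4, -1, 1]
    - [-2.7, 0, 8, -1, 1]
    - [-2.7, 0, 11, -1, 1]
    - [-2.7, 0, 14, -1, 1]
    - [-2.7, 0, 16, -1, 1]
    - [-2.7, 0, 17.5, -1, 1]
    - [-2.7, 0, 18.4, -1, 1]
    - [-2.7, 0, 18.4, -1, 1]
    - [-2.7, 0, 18.4, -1, 1]
  newtons: 20

```text
t: 3.45
tool_pos: [0.5274, 0.1072, 0.0763]
tool_rot: [[-0.998, -0.06, 0.0], [-0.06, 0.998, 0.0], [-0.0, 0.0, -1.0]]
force: [-0.5, 0.1, 1.0]
width: 0.0855
gripper_force: 0.0
```

>>> send_rows:
  series:
    - [0, 0, 0, 0, 0.4]
    - [0, 0, 0, 0, 0.2]
    - [0, 0, 0, 0, 0.06]
    - [0, 0, 0, 0, 0.06]
    - [0, 0, 0, 0, 0.06]
    - [0, 0, 0, 0, 0.06]
    - [0, 0, 0, 0, 0.06]
    - [0, 0, 0, 0, 0.06]
    - [0, 0, 0, 0, 0.06]
    - [0, 0, 0, 0, 0.06]

```text
t: 4.28
tool_pos: [0.528, 0.107, 0.0769]
tool_rot: [[-0.998, -0.06, 0.002], [-0.06, 0.998, 0.0], [-0.002, -0.0, -1.0]]
force: [-1.2, -0.4, 7.3]
width: 0.0453
gripper_force: 6.0
```

```bash
python3 - <<'E'
from h import *
f=vision.grab_frame("wrist"); save(f,"w2.png")
need([.527,.108,.15])
E
```

```text
t 4.33 pos [0.528  0.107  0.0768] w 0.0454 gf 6.0 F [0.5 0.3 7. ]
x [-0.998 -0.06  -0.002] y [-0.06   0.998  0.   ] shift cm [ 0.08  0.1  -7.32]
```

View pics/w2.png

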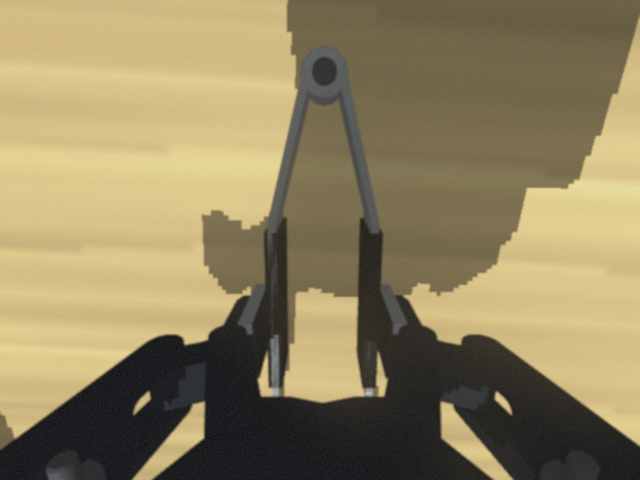

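The tongs' sleeves are held between the pads, with the hinge at (324,71) and 6 N on the pads. I lift them and check from the side.

>>> send_rows:
  series:
    - [0, 0, -1, 0, 0.06]
    - [0, 0, -3, 0, 0.06]
    - [0, 0, -5, 0, 0.06]
    - [0, 0, -7, 0, 0.06]
    - [0, 0, -9, 0, 0.06]
    - [0, 0, -10, 0, 0.06]
    - [0, 0, -10, 0, 0.06]
    - [0, 0, -10, 0, 0.06]

```text
t: 5.0
tool_pos: [0.5274, 0.107, 0.1761]
tool_rot: [[-0.998, -0.06, 0.001], [-0.06, 0.998, 0.0], [-0.001, -0.0, -1.0]]
force: [0.6, -0.6, -1.2]
width: 0.0459
gripper_force: 3.9
```

```bash
python3 - <<'E'
from h import *
f=vision.grab_frame("wrist"); g=vision.grab_frame("side"); t=vision.grab_frame("top")
o=telemetry.get_obs();need([.528,.107,.18])
u=-np.array(o["tool_rot"])[:,0]; 
im=np.zeros((600,800,3),np.uint8)
a=cv2.resize(g["image"][150:290,220:400,::-1],None,fx=3,fy=3,interpolation=cv2.INTER_CUBIC)
b=cv2.resize(f["image"][:,:,::-1],None,fx=.4,fy=.4); c=cv2.resize(t["image"][190:290,220:350,::-1],None,fx=1.9,fy=1.9,interpolation=cv2.INTER_CUBIC)
im[:a.shape[0],:a.shape[1]]=a; im[:b.shape[0],540:540+b.shape[1]]=b; im[200:200+c.shape[0],545:545+c.shape[1]]=c
cv2.imwrite("pics/c2.png",im)
p=np.array(o["tool_pos"]);
# predicted points, tongs origin under TCP by 0.0768
O=p-[0,0,.0768]
for n,x,z in (("hinge",-.09,.026),("tipend",.118,.013)):
    q=O+u*x; q[2]=O[2]+z
    print(n,"side",np.round(proj(g,q)),"crop",np.round((proj(g,q)-[220,150])*3),"wrist",np.round(proj(f,q)),"topcrop",np.round((proj(t,q)-[220,190])*1.9+[545,200]))
E
```

```text
t 5.15 pos [0.5268 0.107  0.175 ] w 0.0456 gf 3.9 F [-0.9 -0.9 -1.5]
x [-0.998 -0.06   0.002] y [-0.06   0.998  0.   ] shift cm [-0.12 -0.   -0.5 ]
hinge side [260. 199.] crop [120. 146.] wrist [320.  74.] topcrop [630. 365.]
tipend side [339. 189.] crop [358. 118.] wrist [321. 499.] topcrop [620. 226.]
```

View pics/c2.png

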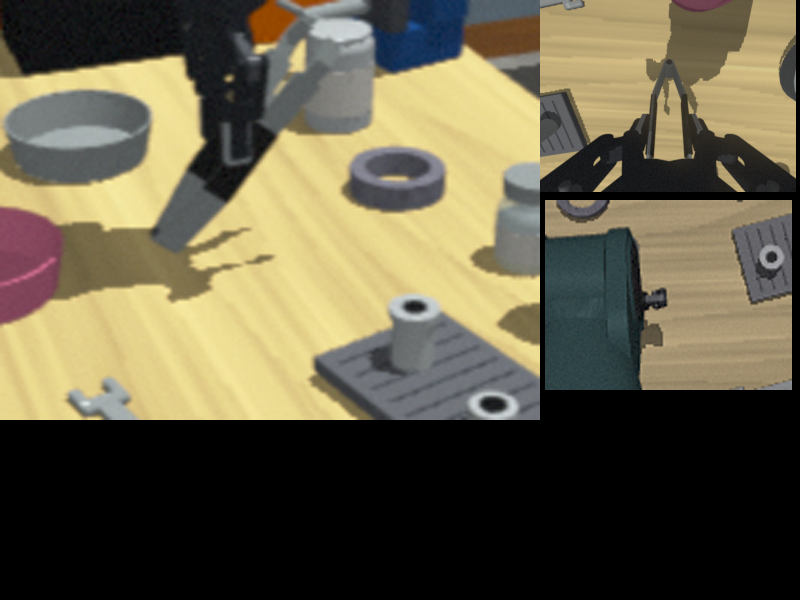

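The tongs pitched in the light grip: hinge low at crop (165,240), tips up at (325,60). Their balance point lies behind the pads. I set them down flat, letting the hinge touch first, and will regrip further back.

>>> send_rows:
  series:
    - [0, 0, 2, 0, 0.06]
    - [0, 0, 3.5, 0, 0.06]
    - [0, 0, 4.5, 0, 0.06]
    - [0, 0, 5.5, 0, 0.06]
    - [0, 0, 6.2, 0, 0.06]
    - [0, 0, 6.9, 0, 0.06]
    - [0, 0, 7.6, 0, 0.06]
    - [0, 0, 8.2, 0, 0.06]
    - [0, 0, 8.8, 0, 0.06]
    - [0, 0, 9.3, 0, 0.06]
    - [0, 0, 9.7, 0, 0.06]
    - [0, 0, 9.8, 0, 0.06]
    - [0, 0, 9.8, 0, 0.06]

```text
t: 6.23
tool_pos: [0.5273, 0.107, 0.0777]
tool_rot: [[-0.998, -0.06, 0.0], [-0.06, 0.998, -0.0], [-0.0, -0.0, -1.0]]
force: [0.5, -0.5, -0.2]
width: 0.0453
gripper_force: 4.3
```

```bash
python3 - <<'E'
from h import *
need([.528,.107,.077])
g=vision.grab_frame("side"); save(g,"s3.png",(220,150,400,290),4)
E
```

```text
t 6.23 pos [0.5273 0.107  0.0777] w 0.0453 gf 4.3 F [ 0.5 -0.5 -0.2]
x [-0.998 -0.06  -0.   ] y [-0.06   0.998 -0.   ] shift cm [-0.07 -0.    0.07]
```

View pics/s3.png

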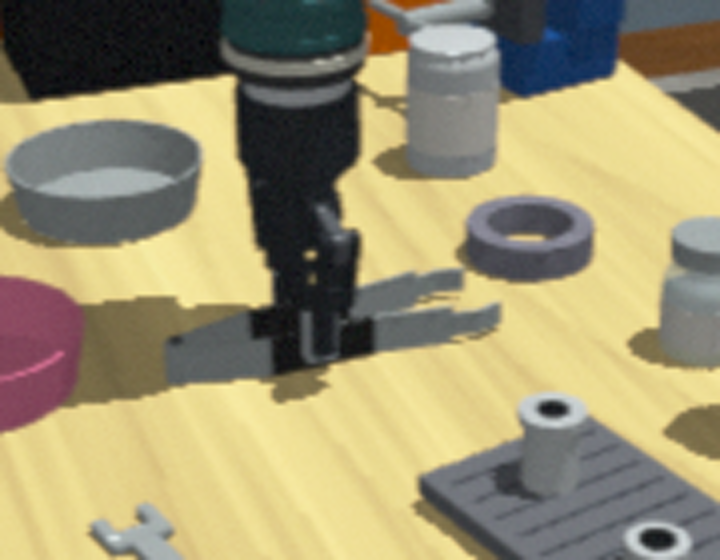

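The tongs are flat again, with the pad at mid-sleeve. I open, move 12 mm back and 3.5 mm lower, and regrip.

>>> send_rows:
  series:
    - [0, 0, 0, 0, 0.5]
    - [0, 0, 0, 0, 0.5]
    - [0, 0, 0, 0, 0.5]
    - [0, 0, 0, 0, 0.5]
    - [1.2, 0, 0, 0, 0.5]
    - [1.2, 0, 0.35, 0, 0.5]
    - [1.2, 0, 0.35, 0, 0.5]
    - [1.2, 0, 0.35, 0, 0.3]
    - [1.2, 0, 0.35, 0, 0.15]
    - [1.2, 0, 0.35, 0, 0.04]
    - [1.2, 0, 0.35, 0, 0.04]
    - [1.2, 0, 0.35, 0, 0.04]
    - [1.2, 0, 0.35, 0, 0.04]
    - [1.2, 0, 0.35, 0, 0.04]

```text
t: 7.45
tool_pos: [0.5162, 0.1063, 0.0748]
tool_rot: [[-0.998, -0.06, 0.002], [-0.06, 0.998, 0.0], [-0.002, -0.0, -1.0]]
force: [0.6, 0.5, 6.0]
width: 0.0448
gripper_force: 6.7
```

>>> send_rows:
  series:
    - [0, 0, -0.3, 0, 0.04]
    - [0, 0, -0.8, 0, 0.04]
    - [0, 0, -1.5, 0, 0.04]
    - [0, 0, -2.2, 0, 0.04]
    - [0, 0, -2.8, 0, 0.04]
    - [0, 0, -3, 0, 0.04]
    - [0, 0, -3, 0, 0.04]
    - [0, 0, -3, 0, 0.04]

```text
t: 8.12
tool_pos: [0.5153, 0.1063, 0.1044]
tool_rot: [[-0.998, -0.06, 0.0], [-0.06, 0.998, -0.0], [-0.0, -0.0, -1.0]]
force: [0.5, -0.5, -1.3]
width: 0.0444
gripper_force: 5.1
```

```bash
python3 - <<'E'
from h import *
g=vision.grab_frame("side"); f=vision.grab_frame("wrist")
o=telemetry.get_obs();need([.528,.107,.077])
u=-np.array(o["tool_rot"])[:,0]
im=np.zeros((560,800,3),np.uint8)
a=cv2.resize(g["image"][150:270,220:400,::-1],None,fx=3,fy=3,interpolation=cv2.INTER_CUBIC)
b=cv2.resize(f["image"][0:240,160:480,::-1],None,fx=.8,fy=.8)
im[:360,:540]=a; im[:192,540:796]=b
cv2.imwrite("pics/c4.png",im[:360])
E
```

```text
t 8.22 pos [0.5152 0.1063 0.1041] w 0.0444 gf 5.1 F [ 0.1 -0.1 -0.9]
x [-0.998 -0.06   0.   ] y [-0.06   0.998  0.   ] shift cm [-1.29 -0.    2.71]
```

View pics/c4.png

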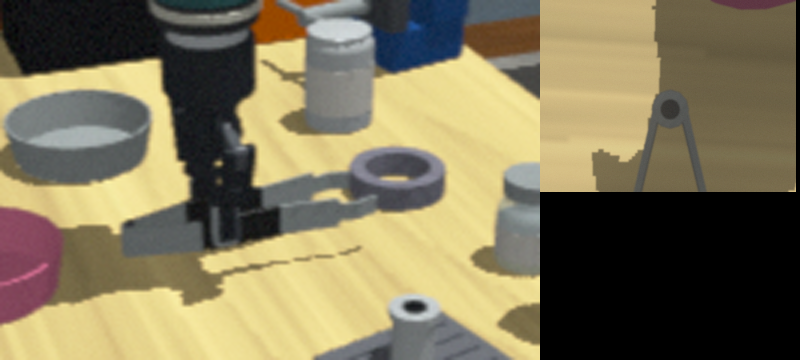

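The tongs now hang level, with the hinge at wrist px (324,135). I compute the tongs' offset in the gripper and the moves to the bush.

```bash
python3 - <<'E'
from h import *
g=vision.grab_frame("side"); f=vision.grab_frame("wrist"); t=vision.grab_frame("top")
o=telemetry.get_obs(); p=np.array(o["tool_pos"]); u=-np.array(o["tool_rot"])[:,0]; v=np.array(o["tool_rot"])[:,1]
H=onz(f,(324,135),.055); print("hinge",H,"rel along",(H-p)@u,"across",(H-p)@v)
z0=p[2]-.0748
T=H+u*.208; T[2]=z0+.013
print("tip end side crop predicted",np.round((proj(g,T+v*.03)-[220,150])*3),np.round((proj(g,T-v*.03)-[220,150])*3))
# bush from two views: top px + networks
for n,fr in (("top",t),("side",g)):
    for r in vision.find_in("bush",fr)[:2]: print(n,np.round(r["at"],1),round(r["confidence"],2),np.round(onz(fr,r["at"],.043),4))
print("bush side pred",np.round(proj(g,[.597,-.1125,.065])*1),"->crop",np.round((proj(g,[.597,-.1125,.065])-[220,150])*3))
print("bush top px at .065:",onz(t,(339.3,219.4),.065), "side top px:",onz(g,(220+414/3,150+306/3),.065))
E
```

```text
hinge [0.44373054 0.10318326 0.055     ] rel along -0.07149985901153626 across 0.0012185207928744027
tip end side crop predicted [348. 175.] [379. 203.]
side [359.  261.4] 0.83 [ 0.5952 -0.1172  0.043 ]
side [387.1 290.2] 0.62 [ 0.602  -0.2345  0.043 ]
bush side pred [359. 251.] ->crop [418. 304.]
bush top px at .065: [ 0.59767964 -0.11342391  0.065     ] side top px: [ 0.59364907 -0.11351523  0.065     ]
```

>>> send_rows:
  series:
    - [0, 0, -1, 0, 0.04]
    - [0, 0, -2.5, 0, 0.04]
    - [0, 0, -4, 0, 0.04]
    - [0, 0, -5, 0, 0.04]
    - [0.5, -1, -5.5, 0, 0.04]
    - [1.5, -2.5, -5.5, 0, 0.04]
    - [3, -4.5, -5.5, 0, 0.04]
    - [4.5, -7, -5.5, 0, 0.04]
    - [6, -9.5, -5.5, 0, 0.04]
    - [7.5, -12, -5.5, 0, 0.04]
    - [9, -14.5, -5.5, 0, 0.04]
    - [10.5, -17, -5.5, 0, 0.04]
    - [12, -19.3, -5.5, 0, 0.04]
    - [13, -21, -5.5, 0, 0.04]
    - [13.7, -22, -5.5, 0, 0.04]
    - [13.9, -22.4, -5.5, 0, 0.04]
    - [13.9, -22.4, -5.5, 0, 0.04]
    - [13.9, -22.4, -5.5, 0, 0.04]

```text
t: 9.97
tool_pos: [0.3899, -0.1255, 0.1593]
tool_rot: [[-0.998, -0.059, -0.0], [-0.059, 0.998, 0.0], [0.0, 0.0, -1.0]]
force: [-0.4, 0.0, -1.6]
width: 0.0442
gripper_force: 5.1
```

```bash
python3 - <<'E'
from h import *
g=vision.grab_frame("side"); f=vision.grab_frame("wrist"); t=vision.grab_frame("top")
need([.39,-.126,.101])
im=np.zeros((600,800,3),np.uint8)
a=cv2.resize(g["image"][160:320,220:420,::-1],None,fx=2.7,fy=2.7,interpolation=cv2.INTER_CUBIC)
b=cv2.resize(f["image"][0:320,160:480,::-1],None,fx=.8,fy=.8); c=cv2.resize(t["image"][190:300,270:370,::-1],None,fx=2.5,fy=2.5,interpolation=cv2.INTER_CUBIC)
im[:432,:540]=a; im[:256,540:796]=b; im[260:535,545:795]=c
cv2.imwrite("pics/c5.png",im)
E
```

```text
t 10.12 pos [ 0.3902 -0.125   0.1593] w 0.0446 gf 5.1 F [ 0.5  0.2 -2.2]
x [-0.998 -0.061  0.   ] y [-0.061  0.998  0.   ] shift cm [ 0.02 -0.1   5.83]
```

View pics/c5.png

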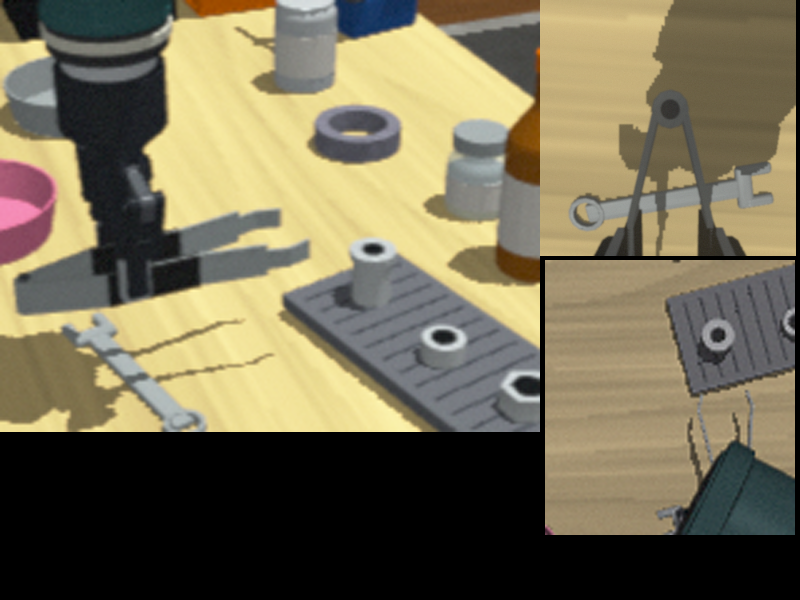

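The tongs are level with tips at top px (331.6,244.8) and (351.6,242.8); the bush is at (339.2,219.9). Next the lateral alignment.

```bash
python3 - <<'E'
from h import *
t=vision.grab_frame("top")
o=telemetry.get_obs(); p=np.array(o["tool_pos"]); R=np.array(o["tool_rot"])
A=onz(t,(331.6,244.8),.11);B=onz(t,(351.6,242.8),.11);M=(A+B)/2
b=np.array([.596,-.113,.11])
print(A,B,M,"tip rel tool cm",np.round(R.T@(M-p)*100,2)[:2]," bush rel tool cm",np.round(R.T@(b-p)*100,2)[:2])
E
```

```text
[ 0.52205253 -0.08773056  0.11      ] [ 0.52608477 -0.1443221   0.11      ] [ 0.52406865 -0.11602633  0.11      ] tip rel tool cm [-13.42   0.09]  bush rel tool cm [-20.62  -0.05]
```

>>> send_rows:
  series:
    - [0, -0.1, 1, 0, 0.04]
    - [0, -0.1, 2.5, 0, 0.04]
    - [0, -0.1, 4, 0, 0.04]
    - [0, -0.1, 5.2, 0, 0.04]
    - [0, -0.1, 5.8, 0, 0.04]
    - [-0.5, -0.1, 5.8, 0, 0.04]
    - [-1.5, -0.1, 5.8, 0, 0.04]
    - [-2.7, -0.1, 5.8, 0, 0.04]
    - [-4, -0.1, 5.8, 0, 0.04]
    - [-5.2, -0.1, 5.8, 0, 0.04]
    - [-6.2, -0.1, 5.8, 0, 0.04]
    - [-7, -0.1, 5.8, 0, 0.04]
    - [-7.8, -0.1, 5.8, 0, 0.04]
    - [-8.4, -0.1, 5.8, 0, 0.04]
    - [-8.8, -0.1, 5.8, 0, 0.04]
    - [-8.9, -0.1, 5.8, 0, 0.04]
    - [-8.9, -0.1, 5.8, 0, 0.04]

```text
t: 11.58
tool_pos: [0.4788, -0.1213, 0.1013]
tool_rot: [[-0.998, -0.06, -0.0], [-0.06, 0.998, 0.0], [0.0, 0.0, -1.0]]
force: [-0.1, 0.4, -0.9]
width: 0.0444
gripper_force: 5.1
```

```bash
python3 - <<'E'
from h import *
g=vision.grab_frame("side"); t=vision.grab_frame("top")
need([.47,-.12,.101])
im=np.zeros((480,800,3),np.uint8)
a=cv2.resize(g["image"][190:290,290:390,::-1],None,fx=4.5,fy=4.5,interpolation=cv2.INTER_CUBIC)
c=cv2.resize(t["image"][190:260,305:375,::-1],None,fx=4.8,fy=4.8,interpolation=cv2.INTER_CUBIC)
im[:450,:450]=a; im[:336,455:791]=c
cv2.imwrite("pics/c6.png",im)
E
```

```text
t 11.68 pos [ 0.4785 -0.1213  0.1014] w 0.0443 gf 5.1 F [-0.1  0.1 -0.5]
x [-0.998 -0.06   0.   ] y [-0.06   0.998  0.   ] shift cm [0.84 0.18 0.04]
```

View pics/c6.png

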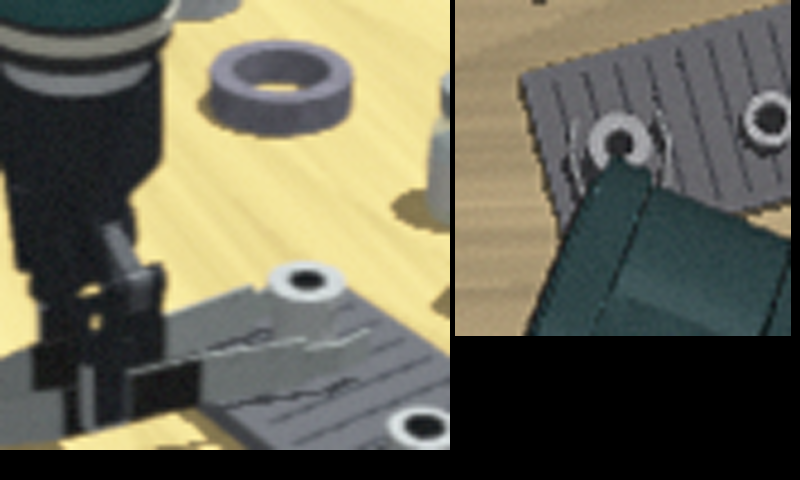

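Both tips flank the bush: the arms at crop x 574 and 665 against the flange centre at 620, with the tip ends about 17 mm past its centre. I close the tongs.

>>> send_rows:
  series:
    - [0, 0, 0, 0, -0.05]
    - [0, 0, 0, 0, -0.12]
    - [0, 0, 0, 0, -0.2]
    - [0, 0, 0, 0, -0.3]
    - [0, 0, 0, 0, -0.5]
    - [0, 0, 0, 0, -0.7]
    - [0, 0, 0, 0, -0.7]
    - [0, 0, 0, 0, -0.7]
    - [0, 0, 0, 0, -0.7]
    - [0, 0, 0, 0, -0.7]
    - [0, 0, 0, 0, -0.7]
    - [0, 0, 0, 0, -0.7]
  newtons: 35

```text
t: 12.68
tool_pos: [0.4788, -0.1213, 0.1014]
tool_rot: [[-0.998, -0.06, 0.0], [-0.06, 0.998, -0.0], [-0.0, -0.0, -1.0]]
force: [0.0, -0.8, -1.2]
width: 0.0345
gripper_force: 35.9
```

It closed on the bush (34.5 mm, 36 N). I lift gently and check.

>>> send_rows:
  series:
    - [0, 0, -0.3, 0, -0.7]
    - [0, 0, -0.8, 0, -0.7]
    - [0, 0, -1.5, 0, -0.7]
    - [0, 0, -2.3, 0, -0.7]
    - [0, 0, -3.2, 0, -0.7]
    - [0, 0, -4.2, 0, -0.7]
    - [0, 0, -5.2, 0, -0.7]
    - [0, 0, -6.2, 0, -0.7]
    - [0, 0, -7.2, 0, -0.7]
    - [0, 0, -8.2, 0, -0.7]
    - [0, 0, -9.2, 0, -0.7]
    - [0, 0, -10, 0, -0.7]
    - [0, 0, -10.3, 0, -0.7]
    - [0, 0, -10.3, 0, -0.7]

```text
t: 13.85
tool_pos: [0.4791, -0.1214, 0.2053]
tool_rot: [[-0.998, -0.06, 0.001], [-0.06, 0.998, -0.001], [-0.001, -0.001, -1.0]]
force: [-0.3, -0.2, -1.8]
width: 0.0343
gripper_force: 35.8
```

```bash
python3 - <<'E'
from h import *
g=vision.grab_frame("side"); save(g,"s7.png"); t=vision.grab_frame("top")
o=telemetry.get_obs(); p=np.array(o["tool_pos"]); u=-np.array(o["tool_rot"])[:,0]
c=p+u*.118; c[2]=.02+.022+ (p[2]-.1014)
print("pred bush mid side",np.round(proj(g,c)),"top",np.round(proj(t,c)))
for n,f in (("side",g),("top",t)):
    for k in ("bush","collar","nut","tongs_tips"):
        for r in vision.find_in(k,f)[:2]: print(n,k,np.round(r["at"]),round(r["confidence"],2))
# pan, grey, refit
hsv=cv2.cvtColor(t["image"],cv2.COLOR_RGB2HSV)
for r in vision.find_in("pan",t)[:4]: print("pan",np.round(r["at"],1),round(r["confidence"],2),hsv[int(r["at"][1]),int(r["at"][0])])
for r in vision.find_in("pan",g)[:4]: print("side pan",np.round(r["at"],1),round(r["confidence"],2),np.round(onz(g,r["at"],.02),3))
P=np.array([.46,.363]); need([*(P-.118*u[:2]),.21])
E
```

```text
pred bush mid side [361. 219.] top [341. 217.]
side bush [359. 215.] 0.71
side tongs_tips [248. 196.] 0.69
side tongs_tips [337. 177.] 0.64
top bush [397. 207.] 0.62
top bush [368. 214.] 0.51
top collar [371. 214.] 0.58
top nut [241. 176.] 0.65
pan [182.2 269.7] 0.69 [128   8 126]
pan [256.1 316.2] 0.66 [170  96 173]
pan [176.7 336. ] 0.65 [  0 175 141]
side pan [178.5 205.3] 0.88 [0.265 0.365 0.02 ]
side pan [246.5 193.9] 0.81 [0.46  0.374 0.02 ]
side pan [210.9 239.6] 0.77 [0.317 0.137 0.02 ]
side pan [318.7 228.2] 0.7 [0.583 0.098 0.02 ]
t 14.45 pos [ 0.4788 -0.1213  0.2043] w 0.0342 gf 35.8 F [ 0.2 -1.1 -1.9]
x [-0.998 -0.06   0.   ] y [-0.06   0.998  0.   ] shift cm [10.79 48.46 -0.57]
```

The bush rose with the tongs (side px (359,215)). I carry it to the grey pan at about (0.46, 0.365).

>>> send_rows:
  series:
    - [0.1, 0.5, 0, 0, -0.7]
    - [0.4, 1.5, 0, 0, -0.7]
    - [0.8, 3.5, 0, 0, -0.7]
    - [1.4, 6, 0, 0, -0.7]
    - [2, 9, 0, 0, -0.7]
    - [2.7, 12, 0, 0, -0.7]
    - [3.4, 15, 0, 0, -0.7]
    - [4.1, 18, 0, 0, -0.7]
    - [4.8, 21, 0, 0, -0.7]
    - [5.5, 24, 0, 0, -0.7]
    - [6.2, 27, 0, 0, -0.7]
    - [6.8, 30, 0, 0, -0.7]
    - [7.5, 33, 0, 0, -0.7]
    - [8.2, 36, 0, 0, -0.7]
    - [8.8, 39, 0, 0, -0.7]
    - [9.4, 42, 0, 0, -0.7]
    - [10, 45, 0, 0, -0.7]
    - [10.5, 47, 0, 0, -0.7]
    - [10.7, 48.2, 0, 0, -0.7]
    - [10.8, 48.6, 0, 0, -0.7]

```text
t: 16.12
tool_pos: [0.341, 0.3588, 0.2043]
tool_rot: [[-0.998, -0.062, -0.0], [-0.062, 0.998, 0.0], [0.0, 0.0, -1.0]]
force: [-0.2, -0.4, -1.8]
width: 0.0342
gripper_force: 35.8
```

>>> send_rows:
  series:
    - [0, 0, 0, 0, -0.7]
    - [0, 0, 0, 0, -0.7]
    - [0, 0, 0, 0, -0.7]
    - [0, 0, 0, 0, -0.7]
    - [0, 0, 0, 0, -0.7]
    - [0, 0, 0, 0, -0.7]

```text
t: 16.62
tool_pos: [0.3423, 0.3569, 0.2044]
tool_rot: [[-0.998, -0.059, 0.0], [-0.059, 0.998, 0.0], [-0.0, 0.0, -1.0]]
force: [1.0, -0.5, -2.2]
width: 0.0342
gripper_force: 35.8
```

```bash
python3 - <<'E'
from h import *
g=vision.grab_frame("side"); t=vision.grab_frame("top"); f=vision.grab_frame("wrist"); save(g,"s8.png"); save(t,"t8.png")
o=telemetry.get_obs(); p=np.array(o["tool_pos"]); u=-np.array(o["tool_rot"])[:,0]
need([.342,.357,.205])
c=p+u*.118; c[2]=.042+(p[2]-.1014)
print("pred bush mid",c,"side",np.round(proj(g,c)),"top",np.round(proj(t,c)),"pan side",np.round(proj(g,[.46,.365,.02])))
for n,F in (("side",g),("top",t)):
    for k in ("bush","pan","collar","nut"):
        for r in vision.find_in(k,F)[:3]: print(n,k,np.round(r["at"]),round(r["confidence"],2))
# grey low-saturation extents around pan in the top picture; bush brightness
im=t["image"][225:300,145:215]; hsv=cv2.cvtColor(im,cv2.COLOR_RGB2HSV)
m=(hsv[...,1]<45)
for row in range(0,75,3): print("".join(("#" if hsv[row,c,2]>165 else "o" if hsv[row,c,2]>100 else ".") if m[row,c] else " " for c in range(0,70)))
E
```

```text
t 16.77 pos [0.3421 0.3572 0.2044] w 0.034 gf 35.8 F [-0.6  0.7 -1.8]
x [-0.998 -0.059 -0.   ] y [-0.059  0.998  0.   ] shift cm [ 0.01 -0.02 -0.06]
pred bush mid [0.45992845 0.36418077 0.14500042] side [244. 154.] top [169. 271.] pan side [247. 195.]
side bush [244. 151.] 0.69
side pan [247. 196.] 0.95
side pan [212. 240.] 0.92
side pan [178. 205.] 0.85
side collar [383. 289.] 0.56
side nut [414. 306.] 0.78
side nut [424. 228.] 0.63
top bush [168. 272.] 0.74
top pan [255. 318.] 0.9
top pan [182. 341.] 0.73
top pan [185. 267.] 0.67
top collar [458. 201.] 0.67
top nut [397. 204.] 0.7
                                                                      
                                                                      
                                                                      
                                                                      
                                                                      
                                                                      
                                                                      
             
[... 525 characters left out ...]
ooooooooooooooooo            
          o....oooo...  .oooo.o..ooooooooooooooooooooooooo            
          o....oooo......ooo..o..ooooooooooooooooooooooooo.           
           o.....oooooooooo......oooo.ooooooooooooooooooo.            
           oo.....o...oooooo.o.........ooooooooooooooooo.             
             o....o....oooo..o..........ooooooooooooooo               
               o...o....oo...o..........oooooooooo.oo                 
                  oo.........o..........ooooo.....                    
                    o........o..............o.                        
                    o...     o....... .                               
                    ...      ..
```

The bush is seen in both views where predicted: (0.460, 0.364), underside about 0.12 m, over the centre of the grey pan. I hand the job in.

```bash
python3 -c "
from station import order
print(order.close_job())"
```

```text
the job is handed in; nothing more can be done
None
```

The bush is held still in the tongs over the middle of the grey drip pan, its underside about 8 cm above the rim, and the job was handed in at about 17 s; my first grip let the tongs tip, so I set them down and regripped before going near the bush.

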